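# Find the full tea tin by its weight

## Task

Two of the three identical closed tea tins are nearly used up and one is still full, which only their weight tells. Heft them, stand the two lighter ones upright on the chopping board for refilling (put them down, do not drop them), and finish with the heaviest in the gripper, held still and upright with at least 10 cm of air between it and the worktop; do not let go of it. A tin may wait on the board while you compare; tip no tin over and leave the other things where they are.

Things in the scene. Friction and masses are not known exactly. Their poses are not given: they have to be found in the camera images.
- tin_left_center (a point): The leftmost of three identical closed tea tins standing on the worktop (left means toward +y): plain steel cylinder, 60 mm across, 75 mm high, flat fixed lid with a dark seam 58 mm up, upright at the start. This point is its centre, half-way up (37.5 mm above its foot). One of the three tins, and it may be any of them, weighs 0.4 to 0.5 kg; the other two 0.15 to 0.25 kg. The contents are a block that can shift by a millimetre or two inside.
- tin_middle_center (a point): The middle of three identical closed tea tins standing on the worktop (left means toward +y): plain steel cylinder, 60 mm across, 75 mm high, flat fixed lid with a dark seam 58 mm up, upright at the start. This point is its centre, half-way up (37.5 mm above its foot). One of the three tins, and it may be any of them, weighs 0.4 to 0.5 kg; the other two 0.15 to 0.25 kg. The contents are a block that can shift by a millimetre or two inside.
- tin_right_center (a point): The rightmost of three identical closed tea tins standing on the worktop (left means toward +y): plain steel cylinder, 60 mm across, 75 mm high, flat fixed lid with a dark seam 58 mm up, upright at the start. This point is its centre, half-way up (37.5 mm above its foot). One of the three tins, and it may be any of them, weighs 0.4 to 0.5 kg; the other two 0.15 to 0.25 kg. The contents are a block that can shift by a millimetre or two inside.
- tin_left: The same left tin; origin at the centre of its underside, z up through its lid.
- tin_middle: The same middle tin; origin at the centre of its underside, z up through its lid.
- tin_right: The same right tin; origin at the centre of its underside, z up through its lid.
- board: Wooden chopping board lying flat to the left of the tins, fixed, 200 mm along its x, 300 mm along its y, 18 mm thick with a flat top; origin at the centre of its underside. All three tins have room side by side along its y.
- garlic: Bystander, to be left alone: garlic bulb, 45 mm wide, 40 mm high; loose; origin at the centre of its underside.
- mushroom: Bystander, to be left alone: brown mushroom, 52 mm wide, 46 mm high; loose; origin at the centre of its underside.
- cumin_jar: Bystander, to be left alone: small spice jar with a red cap, 45 mm wide, 109 mm high; loose; origin at the centre of its underside.
- matchbox: Bystander, to be left alone: matchbox lying flat, 54x36x14 mm; loose; origin at the centre of its underside.
- lemon: Bystander, to be left alone: lemon, 72x57 mm, 58 mm high; loose; origin at the centre of its underside.
Things that resemble listed ones, but are neither listed nor needed, are in the scene too. What is shaped like the tin_middle but turquoise is not meant. What is shaped like the tin_right but purple is not meant.

How it is judged:
At the end, for the whole second after the job is handed in: One tin held in the fingers, centre over 120 mm up, within 0.35 rad of upright, still, touching no board or tin; the other two released and still on the board, axes 5 mm or more inside its edges, within 0.1 rad of upright, each pressing on it with 0.8 to 3.2 N (the light ones) (((height (world z) of tin_left_center above 0.12 m and contact force between tin_left and the fingers above 1 N and angle between tin_left_center's own z axis and vertical below 0.35 rad and linear speed of tin_left below 0.05 m/s and contact force between tin_left and board below 0.1 N and contact force between tin_left and tin_middle below 0.1 N and contact force between tin_left and tin_right below 0.1 N and (contact force between tin_middle and board between 0.8 and 3.2 N and angle between tin_middle_center's own z axis and vertical below 0.1 rad and x of tin_middle_center in the frame of board between -0.095 and 0.095 m and y of tin_middle_center in the frame of board between -0.145 and 0.145 m and contact force between tin_middle and the fingers below 0.1 N and linear speed of tin_middle below 0.03 m/s) and (contact force between tin_right and board between 0.8 and 3.2 N and angle between tin_right_center's own z axis and vertical below 0.1 rad and x of tin_right_center in the frame of board between -0.095 and 0.095 m and y of tin_right_center in the frame of board between -0.145 and 0.145 m and contact force between tin_right and the fingers below 0.1 N and linear speed of tin_right below 0.03 m/s)) or (height (world z) of tin_middle_center above 0.12 m and contact force between tin_middle and the fingers above 1 N and angle between tin_middle_center's own z axis and vertical below 0.35 rad and linear speed of tin_middle below 0.05 m/s and contact force between tin_middle and board below 0.1 N and contact force between tin_middle and tin_left below 0.1 N and contact force between tin_middle and tin_right below 0.1 N and (contact force between tin_left and board between 0.8 and 3.2 N and angle between tin_left_center's own z axis and vertical below 0.1 rad and x of tin_left_center in the frame of board between -0.095 and 0.095 m and y of tin_left_center in the frame of board between -0.145 and 0.145 m and contact force between tin_left and the fingers below 0.1 N and linear speed of tin_left below 0.03 m/s) and (contact force between tin_right and board between 0.8 and 3.2 N and angle between tin_right_center's own z axis and vertical below 0.1 rad and x of tin_right_center in the frame of board between -0.095 and 0.095 m and y of tin_right_center in the frame of board between -0.145 and 0.145 m and contact force between tin_right and the fingers below 0.1 N and linear speed of tin_right below 0.03 m/s)) or (height (world z) of tin_right_center above 0.12 m and contact force between tin_right and the fingers above 1 N and angle between tin_right_center's own z axis and vertical below 0.35 rad and linear speed of tin_right below 0.05 m/s and contact force between tin_right and board below 0.1 N and contact force between tin_right and tin_left below 0.1 N and contact force between tin_right and tin_middle below 0.1 N and (contact force between tin_left and board between 0.8 and 3.2 N and angle between tin_left_center's own z axis and vertical below 0.1 rad and x of tin_left_center in the frame of board between -0.095 and 0.095 m and y of tin_left_center in the frame of board between -0.145 and 0.145 m and contact force between tin_left and the fingers below 0.1 N and linear speed of tin_left below 0.03 m/s) and (contact force between tin_middle and board between 0.8 and 3.2 N and angle between tin_middle_center's own z axis and vertical below 0.1 rad and x of tin_middle_center in the frame of board between -0.095 and 0.095 m and y of tin_middle_center in the frame of board between -0.145 and 0.145 m and contact force between tin_middle and the fingers below 0.1 N and linear speed of tin_middle below 0.03 m/s)))); the arm keeps its last pose, push and grip.
It fails at once if a tin is tipped over (more than 0.7 rad) (angle between any of tin_left_center, tin_middle_center, tin_right_center's own z axis and vertical above 0.7 rad).
It fails at once if a tin is let go in mid-air (more than about 30 mm above the board) ((height (world z) of tin_left_center above 0.09 m and contact force between tin_left and the fingers below 0.01 N) or (height (world z) of tin_middle_center above 0.09 m and contact force between tin_middle and the fingers below 0.01 N) or (height (world z) of tin_right_center above 0.09 m and contact force between tin_right and the fingers below 0.01 N)).
It fails at once if a bystander is moved by more than 40 mm (distance of any of garlic, mushroom, cumin_jar, matchbox, lemon from where it was at the start of the episode above 0.04 m).
It also fails if it takes over 72 s, if anything falls off the work surface, if the arm or the gripper's body presses on something with over 40 N, if the wrist force passes 120 N, or if a joint passes its speed limit or range.

## Robot

A 7-joint arm with a two-finger parallel gripper is mounted at the origin on a cart in front of the work surface, level with it; the furniture and walls round the work are solid. World frame = base frame: x ahead of the robot, y to its left, z up, the work surface at z = 0. Lengths are in m, angles in rad, forces in N, time in s.
With the tool pointing down it reaches from about 0.4 to 0.9 m from the base axis. Payload 5.5 kg.
Tool frame: the origin (TCP) lies midway between the tips of the shut fingers; the grasp point (between the pads) lies 19 mm behind it (env.grip_point_offset is the distance from the TCP to the grasp point, in m); z points along the fingers, x is the direction in which the jaws open and shut, and the axes are right-handed (so a half turn about z gives the same grasp; the last joint's range is limited). The gripper opens to 85 mm and grips with 20 to 120 N. Pads are 22 mm wide; open, the fingers measure 114 mm over their backs; the gripper's body (76 mm by 85 mm) begins 54 mm behind the grasp point. The pads swing forward as they close: fully open they stand 13 mm farther back than shut.
Start: joints at [-0.94, 0.501, -0.427, 1.55, 0.221, 1.138, -0.21], TCP at [0.234, 0.607, 0.211] pointing down, gripper open.
Joint ranges: [-2.88, 2.88], [-0.31, 2.03], [-1.54, 1.56], [0.2, 2.42], [-1.41, 4.55], [0.19, 2.02], [-2.57, 2.57]. Speed limits (rad/s): [2.57, 2.57, 3.14, 3.14, 3.14, 3.14, 3.14].

## Interface

Orientations are given as a rotation vector (axis times angle).
In Python, from bench import env, imaging, workorder gives the robot as it stands. The module is installed in compiled form; this text tells all that it offers.
- The arm moves only by the shell command python3 -m creep 'ROWS' [FORCE]. ROWS is JSON, a list of rows, each an object of numbers: "wx", "wy", "wz": the turn, a rotation vector about the world's x, y, z in rad; "dx", "dy", "dz": the shift along the world's x, y, z in cm; "gripper": the finger opening in cm, from 0 to 8.54. A call has 1 to 20 rows; each row is the pose to reach, as a shift and turn from the pose measured when the call began; what a row does not reach only later rows make up. A row lasts 1/8 s, in which the tool goes at most 62.5 mm and 10.7 degrees, less where a joint would pass 70% of its speed; a pose out of reach is approached as far as the arm can. A call with a gripper value outside its range is refused whole. The fingers move at their own pace and stop on an object; FORCE is the grip in N (left out, the last holds). Time passes only in rows, so rows that repeat a pose let the fingers close. It gives the time, the measured TCP pose, the force and the opening at its end, in the units of the state.
- env.get_obs(): the state, without advancing time (a new reading comes with each control period).
- imaging.grab_frame(name): name is "side" or "top"; returns (picture, depth): 480x640x3 uint8, red, green, blue; 480x640 float32, m along the optical axis (not along the pixel's ray), 0 where there is no reading.
- imaging.camera_info(name): a dict with "fx", "fy", "cx", "cy" (pixels), "position" and "orientation" of the camera in the world. Camera axes: x right, y up, looking along -z (the intrinsics and any distortion apply to the point x, -y, -z); pixel columns grow to the right and rows downward; lengths in m; the calibration is good to about 2 mm. A picture is of the moment at which its call begins. camera_info takes no time and is no camera call.
- workorder.close_job(): hands the job in, once; it reports no verdict.
The state is a dict: "clock": time; "joint_pos": joint angles; "joint_vel": joint speeds; "joint_torque": joint torques, N m; "eef_pos": TCP position; "tcp_rot": TCP orientation; "contact_force": force on the tool from outside, world axes, zero at the start; "ft_torque": the same for the moment, N m; "width": finger opening in m.
Only numpy, scipy, OpenCV 4.12 (cv2) and the standard library are available. Lean on these libraries where they do the work, as an engineer would, in place of code of your own. Each camera call takes 0.05 s, during which the arm holds its last target. There are 200 camera calls.

## Working session

There is one attempt and no reset: what is moved stays moved. The work goes in short steps, Python scripts to look and compute and a shell command to move; the robot and the scene stay as the last step left them, time stands still between calls to the robot, and variables do not carry over. Pictures are saved under pics/ and viewed, about 8 in all and at most 12, crops included, and the job is handed in when it is done.

```bash
mkdir -p pics
cat > h.py <<'E'
import numpy as np,cv2
from bench import env,imaging,workorder
from scipy.spatial.transform import Rotation as R
def cam(n):
    i=imaging.camera_info(n); o=np.array(i["orientation"],float)
    M=o if o.shape==(3,3) else (R.from_rotvec(o) if o.size==3 else R.from_quat(o)).as_matrix()
    return i,M,np.array(i["position"])
def cloud(n,d):
    i,M,p=cam(n); v,u=np.mgrid[0:480,0:640]
    P=np.stack([(u-i["cx"])/i["fx"]*d,-(v-i["cy"])/i["fy"]*d,-d],-1)
    return P@M.T+p
def ray(n,u,v,z):
    i,M,p=cam(n); r=M@np.array([(u-i["cx"])/i["fx"],-(v-i["cy"])/i["fy"],-1]); return p+r*(z-p[2])/r[2]
E
python3 - <<'E'
from h import *
print(env.get_obs(),env.grip_point_offset)
for n in("side","top"):
    print(imaging.camera_info(n)); a,d=imaging.grab_frame(n); cv2.imwrite(f"pics/{n}0.png",a[...,::-1]); np.savez(f"{n}0.npz",a=a,d=d)
E
```

```text
{'clock': 0.0, 'joint_pos': array([-0.93982844,  0.50190083, -0.42681088,  1.55146344,  0.22082594,
        1.13829554, -0.21029892]), 'joint_vel': array([-6.91781064e-04,  8.60911100e-04, -1.65805844e-03,  8.08280290e-04,
        7.12516834e-04, -2.97121299e-05, -1.80550367e-03]), 'joint_torque': array([ 8.37716598e-04, -5.69533968e+01, -5.81636131e+00, -2.80941796e+01,
        1.05506665e-02,  1.18370407e-02,  1.29642575e-05]), 'eef_pos': array([0.23346312, 0.6058274 , 0.20972232]), 'tcp_rot': array([ 2.58921272,  1.77730263, -0.00264691]), 'contact_force': array([-0.25974153, -0.35967793,  0.5885823 ]), 'ft_torque': array([-0.05686732,  0.03134258,  0.01252363]), 'width': 0.08563858231426183} 0.0187
{'fx': 468.4940980250891, 'fy': 468.4940980250891, 'cx': 320.3005472415742, 'cy': 235.5445154650911, 'position': array([ 0.56294017, -0.78866781,  0.65661768]), 'orientation': array([ 0.88196106, -0.00911618, -0.06161423])}
{'fx': 589.1781297019986, 'fy': 589.1781297019986, 'cx': 325.1342650135147, 'cy': 242.33572035697475, 'position': array([ 0.50244079, -0.0501648 ,  1.1573874 ]), 'orientation': array([ 0.04016167, -0.06517779, -1.54014307])}
```

View pics/top0.png

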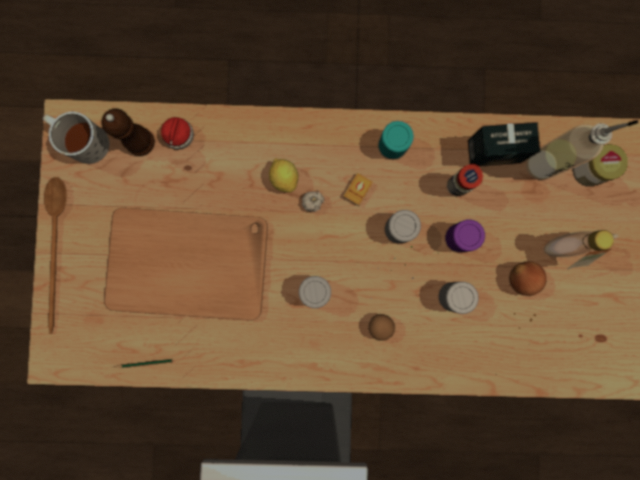

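View pics/side0.png

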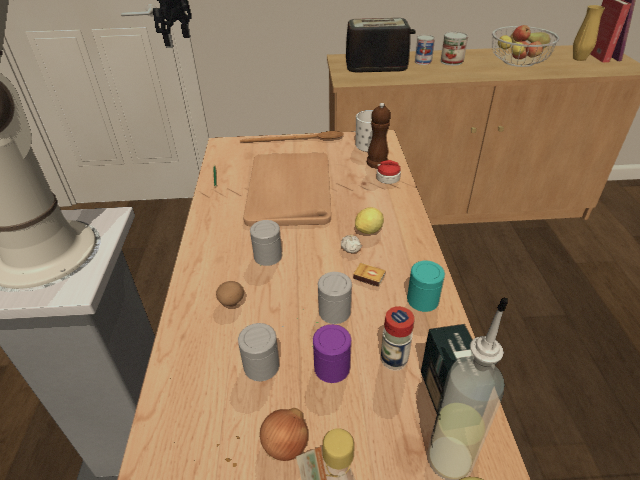

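Candidates in the top view: grey cylinders at (315,292), (403,227) and (460,297). The lookalikes are turquoise (397,140) and purple (466,236). The three plain grey ones match the description. The board is at about (187,263), and bystanders are garlic (312,201), mushroom (382,327), jar (465,180), matchbox (358,189) and lemon (284,176).

```bash
cat > m.py <<'E'
from h import *
def tins(a,d,n="top"):
    P=cloud(n,d); hsv=cv2.cvtColor(a,cv2.COLOR_RGB2HSV)
    m=((hsv[...,1]<70)&(P[...,2]>.06)&(P[...,2]<.115)&(d>0)).astype(np.uint8)
    m=cv2.morphologyEx(m,cv2.MORPH_OPEN,np.ones((5,5)))
    k,l,s,c=cv2.connectedComponentsWithStats(m)
    for i in range(1,k):
        if s[i,4]>200:
            q=P[l==i]; z=np.median(q[:,2]); t=q[abs(q[:,2]-z)<.006]
            (x,y),r=cv2.minEnclosingCircle((t[:,:2]*1000).astype(np.float32))
            print("px",c[i].round(),s[i,4],"z",z.round(4),"bbox xy",((t[:,:2].min(0)+t[:,:2].max(0))/2).round(4),"mean",t[:,:2].mean(0).round(4),"size",np.ptp(t[:,:2],axis=0).round(3),"circ",round(x),round(y),round(r))
E
python3 - <<'E'
from m import *
f=np.load("top0.npz"); a,d=f["a"],f["d"]; tins(a,d)
P=cloud("top",d)
print("table z",P[340,250],"board z",P[263,187],[ray("top",u,v,.018).round(3) for u,v in((112,208),(267,217),(262,319),(105,309))])
for n,u,v in(("mush",382,327),("garlic",312,201),("purple",466,236),("turq",397,140),("match",358,189),("lemon",284,176),("handle",255,228),("jar",468,176)): print(n,P[v,u].round(3))
s=np.load("side0.npz"); print("side"); tins(s["a"],s["d"],"side")
cv2.imwrite("pics/crop0.png",cv2.resize(a[200:330,280:500,::-1],None,fx=3.4,fy=3.4))
E
```

```text
px [ 59. 123.] 416 z 0.0798 bbox xy [0.7741 0.4273] mean [0.7826 0.4349] size [0.049 0.065] circ 782 427 35
px [511. 136.] 641 z 0.1077 bbox xy [ 0.7798 -0.397 ] mean [ 0.7783 -0.3978] size [0.041 0.08 ] circ 783 -397 41
px [ 89. 144.] 278 z 0.0794 bbox xy [0.7484 0.3818] mean [0.7422 0.3741] size [0.056 0.039] circ 748 384 33
px [545. 162.] 287 z 0.0852 bbox xy [ 0.7393 -0.4726] mean [ 0.7367 -0.4685] size [0.038 0.023] circ 739 -475 21
px [404. 225.] 759 z 0.0737 bbox xy [ 0.6124 -0.2116] mean [ 0.6123 -0.2117] size [0.056 0.056] circ 611 -212 29
px [314. 292.] 762 z 0.0737 bbox xy [ 0.484  -0.0487] mean [ 0.4848 -0.0491] size [0.055 0.055] circ 485 -49 29
px [461. 297.] 789 z 0.0738 bbox xy [ 0.4827 -0.3206] mean [ 0.4818 -0.3201] size [0.055 0.058] circ 482 -321 29
table z [ 3.86160785e-01  7.28484086e-02 -1.34196568e-04] board z [0.53155386 0.19766428 0.01754426] [array([0.633, 0.347, 0.018]), array([0.625, 0.047, 0.018]), array([0.429, 0.049, 0.018]), array([0.439, 0.35 , 0.018])]
mush [ 0.422 -0.178  0.047]
garlic [ 0.657 -0.039  0.036]
purple [ 0.596 -0.327  0.073]
turq [ 0.7
[... 666 characters left out ...]
 0.097] circ 16 -17 61
px [264. 231.] 513 z 0.0735 bbox xy [ 0.4826 -0.0522] mean [ 0.4824 -0.0542] size [0.056 0.059] circ 483 -52 32
px [334. 286.] 811 z 0.0735 bbox xy [ 0.6107 -0.2148] mean [ 0.6101 -0.2169] size [0.058 0.058] circ 610 -214 30
px [257. 341.] 1073 z 0.0736 bbox xy [ 0.4802 -0.3232] mean [ 0.4811 -0.3256] size [0.058 0.059] circ 480 -323 30
px [457. 343.] 625 z 0.1082 bbox xy [ 0.7698 -0.3779] mean [ 0.7723 -0.3804] size [0.046 0.057] circ 774 -378 30
px [397. 340.] 237 z 0.0743 bbox xy [ 0.6977 -0.3378] mean [ 0.6956 -0.3436] size [0.04  0.023] circ 698 -333 21
px [453. 449.] 608 z 0.0807 bbox xy [ 0.7346 -0.5141] mean [ 0.7323 -0.5186] size [0.035 0.025] circ 735 -513 21
```

View pics/crop0.png

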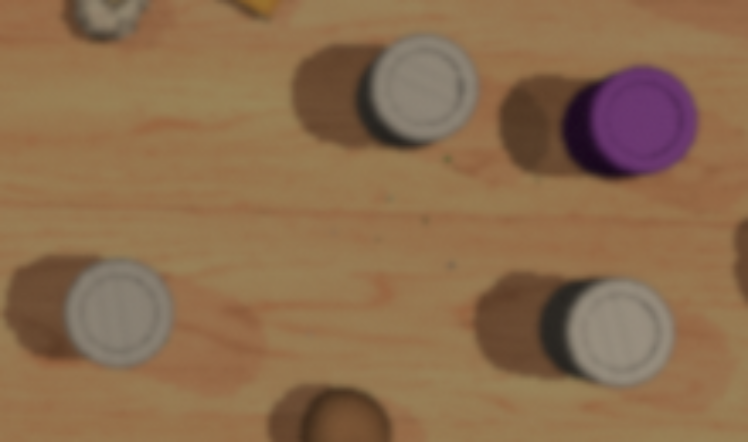

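The crop shows three plain steel tins. Tin positions from the two views agree within 3 mm: left (0.484,-0.050), middle (0.611,-0.213), right (0.481,-0.322), lids at about 0.074. Next I move above the left tin.

```bash
python3 -m creep '[{"dx":5,"dy":-13,"gripper":8.5},{"dx":10,"dy":-26,"gripper":8.5},{"dx":15,"dy":-39,"gripper":8.5},{"dx":20,"dy":-52,"gripper":8.5},{"dx":25.1,"dy":-65.6,"dz":-5,"gripper":8.5},{"dx":25.1,"dy":-65.6,"dz":-5,"gripper":8.5},{"dx":25.1,"dy":-65.6,"dz":-5,"gripper":8.5},{"dx":25.1,"dy":-65.6,"dz":-5,"gripper":8.5},{"dx":25.1,"dy":-65.6,"dz":-5,"gripper":8.5},{"dx":25.1,"dy":-65.6,"dz":-5,"gripper":8.5},{"dx":25.1,"dy":-65.6,"dz":-5,"gripper":8.5},{"dx":25.1,"dy":-65.6,"dz":-5,"gripper":8.5},{"dx":25.1,"dy":-65.6,"dz":-5,"gripper":8.5},{"dx":25.1,"dy":-65.6,"dz":-5,"gripper":8.5},{"dx":25.1,"dy":-65.6,"dz":-5,"gripper":8.5},{"dx":25.1,"dy":-65.6,"dz":-5,"gripper":8.5}]' 60
python3 -c "
from bench import env;o=env.get_obs();print(o['joint_pos'].round(2))"
```

```text
[-0.94  0.5  -0.43  1.55  0.22  1.14 -0.21]$[0]: bad value
```

```bash
python3 -m creep '[{"wx":0,"wy":0,"wz":0,"dx":5,"dy":-13,"dz":0,"gripper":8.5}]' 60; echo; python3 -m creep '[{"wx":0,"wy":0,"wz":0,"dx":2,"dy":-5,"dz":0,"gripper":8.5}]' 60; echo;python3 -m creep '[{"wx":0.0,"wy":0.0,"wz":0.0,"dx":2.0,"dy":-5.0,"dz":0.0,"gripper":8.0}]'
```

```text
clock: 0.22
eef_pos: [0.2522, 0.551, 0.2094]
tcp_rot: [-2.582, -1.785, 0.005]
contact_force: [1.2, -0.3, 0.3]
width: 0.085

clock: 0.35
eef_pos: [0.2726, 0.4989, 0.2084]
tcp_rot: [-2.582, -1.786, 0.007]
contact_force: [1.4, 0.2, 0.6]
width: 0.0849

clock: 0.48
eef_pos: [0.2927, 0.4473, 0.2079]
tcp_rot: [-2.582, -1.787, 0.008]
contact_force: [1.4, -0.1, -0.4]
width: 0.0797
```

All seven keys have to be given in every row. I'm continuing from here.

```bash
python3 -m creep '[{"wx":0,"wy":0,"wz":0,"dx":19.1,"dy":-49.7,"dz":-4,"gripper":8.5},{"wx":0,"wy":0,"wz":0,"dx":19.1,"dy":-49.7,"dz":-4,"gripper":8.5},{"wx":0,"wy":0,"wz":0,"dx":19.1,"dy":-49.7,"dz":-4,"gripper":8.5},{"wx":0,"wy":0,"wz":0,"dx":19.1,"dy":-49.7,"dz":-4,"gripper":8.5},{"wx":0,"wy":0,"wz":0,"dx":19.1,"dy":-49.7,"dz":-4,"gripper":8.5},{"wx":0,"wy":0,"wz":0,"dx":19.1,"dy":-49.7,"dz":-4,"gripper":8.5},{"wx":0,"wy":0,"wz":0,"dx":19.1,"dy":-49.7,"dz":-4,"gripper":8.5},{"wx":0,"wy":0,"wz":0,"dx":19.1,"dy":-49.7,"dz":-4,"gripper":8.5},{"wx":0,"wy":0,"wz":0,"dx":19.1,"dy":-49.7,"dz":-4,"gripper":8.5},{"wx":0,"wy":0,"wz":0,"dx":19.1,"dy":-49.7,"dz":-4,"gripper":8.5},{"wx":0,"wy":0,"wz":0,"dx":19.1,"dy":-49.7,"dz":-4,"gripper":8.5},{"wx":0,"wy":0,"wz":0,"dx":19.1,"dy":-49.7,"dz":-4,"gripper":8.5},{"wx":0,"wy":0,"wz":0,"dx":19.1,"dy":-49.7,"dz":-4,"gripper":8.5}]'
python3 -c "
from bench import env;o=env.get_obs();print(o['joint_pos'].round(2))"
```

```text
clock: 2.1
eef_pos: [0.4835, -0.0485, 0.168]
tcp_rot: [-2.58, -1.79, 0.008]
contact_force: [-0.1, 1.1, 1.1]
width: 0.0851
[ 0.08  0.23 -0.05  2.    0.02  0.91  1.24]
```

```bash
python3 -m creep '[{"wx":0,"wy":0,"wz":0,"dx":0,"dy":-0.2,"dz":-4,"gripper":8.5},{"wx":0,"wy":0,"wz":0,"dx":0,"dy":-0.2,"dz":-7,"gripper":8.5},{"wx":0,"wy":0,"wz":0,"dx":0,"dy":-0.2,"dz":-10,"gripper":8.5},{"wx":0,"wy":0,"wz":0,"dx":0,"dy":-0.2,"dz":-12,"gripper":8.5},{"wx":0,"wy":0,"wz":0,"dx":0,"dy":-0.2,"dz":-13.5,"gripper":8.5},{"wx":0,"wy":0,"wz":0,"dx":0,"dy":-0.2,"dz":-13.5,"gripper":8.5},{"wx":0,"wy":0,"wz":0,"dx":0,"dy":-0.2,"dz":-13.5,"gripper":6.8},{"wx":0,"wy":0,"wz":0,"dx":0,"dy":-0.2,"dz":-13.5,"gripper":6.4},{"wx":0,"wy":0,"wz":0,"dx":0,"dy":-0.2,"dz":-13.5,"gripper":6.2},{"wx":0,"wy":0,"wz":0,"dx":0,"dy":-0.2,"dz":-13.5,"gripper":5},{"wx":0,"wy":0,"wz":0,"dx":0,"dy":-0.2,"dz":-13.5,"gripper":5},{"wx":0,"wy":0,"wz":0,"dx":0,"dy":-0.2,"dz":-13.5,"gripper":5},{"wx":0,"wy":0,"wz":0,"dx":0,"dy":-0.2,"dz":-13.5,"gripper":5}]' 60
python3 - <<'E'
from h import *
a,d=imaging.grab_frame("side"); cv2.imwrite("pics/side1.png",a[100:340,150:450,::-1].repeat(2,0).repeat(2,1))
E
```

```text
clock: 3.72
eef_pos: [0.4846, -0.0503, 0.0343]
tcp_rot: [-2.58, -1.791, 0.005]
contact_force: [-0.3, 1.2, 8.1]
width: 0.0575
```

View pics/side1.png

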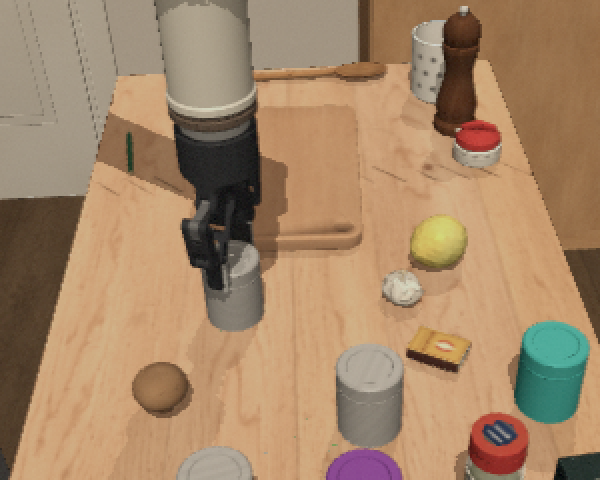

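The left tin at crop (235,290) sits upright between the fingers. I'll lift it about 12 cm and weigh it.

```bash
python3 -m creep '[{"wx":0,"wy":0,"wz":0,"dx":0,"dy":0,"dz":1,"gripper":5},{"wx":0,"wy":0,"wz":0,"dx":0,"dy":0,"dz":3,"gripper":5},{"wx":0,"wy":0,"wz":0,"dx":0,"dy":0,"dz":6,"gripper":5},{"wx":0,"wy":0,"wz":0,"dx":0,"dy":0,"dz":9,"gripper":5},{"wx":0,"wy":0,"wz":0,"dx":0,"dy":0,"dz":10,"gripper":5},{"wx":0,"wy":0,"wz":0,"dx":0,"dy":0,"dz":10,"gripper":5},{"wx":0,"wy":0,"wz":0,"dx":0,"dy":0,"dz":10,"gripper":5},{"wx":0,"wy":0,"wz":0,"dx":0,"dy":0,"dz":10,"gripper":5},{"wx":0,"wy":0,"wz":0,"dx":0,"dy":0,"dz":10,"gripper":5}]'
for i in 1 2 3; do python3 -m creep '[{"wx":0,"wy":0,"wz":0,"dx":0,"dy":0,"dz":0,"gripper":5}]' | grep -E "force|width"; done
python3 - <<'E'
from h import *
o=env.get_obs(); print(o['contact_force'],o['ft_torque'],o['joint_torque'].round(2))
E
```

```text
clock: 4.9
eef_pos: [0.484, -0.0503, 0.1335]
tcp_rot: [-2.58, -1.79, 0.007]
contact_force: [-1.2, 0.6, -1.7]
width: 0.0576
contact_force: [-0.1, -0.1, -2.0]
width: 0.0575
contact_force: [-0.4, 0.4, -1.7]
width: 0.0576
contact_force: [0.5, -0.6, -1.2]
width: 0.0575
[ 0.51427574 -0.56866461 -1.17524676] [-0.02986241  0.05622303 -0.02687052] [-0.000e+00 -4.232e+01 -4.000e-02 -2.396e+01  2.000e-02  4.000e-02
  0.000e+00]
```

Hefted weight is about 2 N, so it's a light one. I'll place it on the board at about (0.53,0.27).

```bash
python3 -m creep '[{"wx":0,"wy":0,"wz":0,"dx":0.7,"dy":5,"dz":0,"gripper":5},{"wx":0,"wy":0,"wz":0,"dx":1.4,"dy":10,"dz":0,"gripper":5},{"wx":0,"wy":0,"wz":0,"dx":2.1,"dy":15,"dz":0,"gripper":5},{"wx":0,"wy":0,"wz":0,"dx":2.8,"dy":20,"dz":0,"gripper":5},{"wx":0,"wy":0,"wz":0,"dx":3.5,"dy":25,"dz":0,"gripper":5},{"wx":0,"wy":0,"wz":0,"dx":4.2,"dy":29,"dz":0,"gripper":5},{"wx":0,"wy":0,"wz":0,"dx":4.6,"dy":32,"dz":0,"gripper":5},{"wx":0,"wy":0,"wz":0,"dx":4.6,"dy":32,"dz":-2,"gripper":5},{"wx":0,"wy":0,"wz":0,"dx":4.6,"dy":32,"dz":-4,"gripper":5},{"wx":0,"wy":0,"wz":0,"dx":4.6,"dy":32,"dz":-6,"gripper":5},{"wx":0,"wy":0,"wz":0,"dx":4.6,"dy":32,"dz":-7,"gripper":5},{"wx":0,"wy":0,"wz":0,"dx":4.6,"dy":32,"dz":-7.5,"gripper":5},{"wx":0,"wy":0,"wz":0,"dx":4.6,"dy":32,"dz":-7.5,"gripper":5},{"wx":0,"wy":0,"wz":0,"dx":4.6,"dy":32,"dz":-7.5,"gripper":5}]'
```

```text
clock: 7.02
eef_pos: [0.5303, 0.27, 0.0586]
tcp_rot: [-2.579, -1.79, 0.006]
contact_force: [0.1, 0.3, -1.5]
width: 0.0576
```

Still carrying. I'll lower it in small steps until it touches.

```bash
python3 -m creep '[{"wx":0,"wy":0,"wz":0,"dx":0,"dy":0,"dz":-0.2,"gripper":5},{"wx":0,"wy":0,"wz":0,"dx":0,"dy":0,"dz":-0.4,"gripper":5},{"wx":0,"wy":0,"wz":0,"dx":0,"dy":0,"dz":-0.5,"gripper":5},{"wx":0,"wy":0,"wz":0,"dx":0,"dy":0,"dz":-0.5,"gripper":5}]'
python3 -m creep '[{"wx":0,"wy":0,"wz":0,"dx":0,"dy":0,"dz":-0.1,"gripper":5},{"wx":0,"wy":0,"wz":0,"dx":0,"dy":0,"dz":-0.1,"gripper":5}]'
```

```text
clock: 7.52
eef_pos: [0.5301, 0.27, 0.0535]
tcp_rot: [-2.579, -1.79, 0.007]
contact_force: [-0.5, 0.1, -1.8]
width: 0.0574
clock: 7.78
eef_pos: [0.5302, 0.27, 0.0525]
tcp_rot: [-2.579, -1.79, 0.007]
contact_force: [-0.3, -0.1, -1.6]
width: 0.0572
```

```bash
python3 -m creep '[{"wx":0,"wy":0,"wz":0,"dx":0,"dy":0,"dz":-0.1,"gripper":5},{"wx":0,"wy":0,"wz":0,"dx":0,"dy":0,"dz":-0.1,"gripper":5}]'
python3 -m creep '[{"wx":0,"wy":0,"wz":0,"dx":0,"dy":0,"dz":-0.1,"gripper":5},{"wx":0,"wy":0,"wz":0,"dx":0,"dy":0,"dz":-0.1,"gripper":5}]'
```

```text
clock: 8.02
eef_pos: [0.5305, 0.27, 0.0524]
tcp_rot: [-2.58, -1.79, 0.006]
contact_force: [-2.4, -1.3, 4.7]
width: 0.0576
clock: 8.28
eef_pos: [0.5305, 0.27, 0.0524]
tcp_rot: [-2.58, -1.79, 0.006]
contact_force: [-1.3, -1.2, 5.8]
width: 0.0573
```

It's touching down at 5 N. Release, rise, and go to the middle tin.

```bash
python3 -m creep '[{"wx":0,"wy":0,"wz":0,"dx":0,"dy":0,"dz":0,"gripper":6.2},{"wx":0,"wy":0,"wz":0,"dx":0,"dy":0,"dz":0,"gripper":7},{"wx":0,"wy":0,"wz":0,"dx":0,"dy":0,"dz":0,"gripper":8.5},{"wx":0,"wy":0,"wz":0,"dx":0,"dy":0,"dz":0,"gripper":8.5},{"wx":0,"wy":0,"wz":0,"dx":0,"dy":0,"dz":0,"gripper":8.5},{"wx":0,"wy":0,"wz":0,"dx":0,"dy":0,"dz":3,"gripper":8.5},{"wx":0,"wy":0,"wz":0,"dx":0,"dy":0,"dz":7,"gripper":8.5},{"wx":0,"wy":0,"wz":0,"dx":0,"dy":0,"dz":11,"gripper":8.5},{"wx":0,"wy":0,"wz":0,"dx":1,"dy":-6,"dz":11.6,"gripper":8.5},{"wx":0,"wy":0,"wz":0,"dx":8,"dy":-48.3,"dz":11.6,"gripper":8.5},{"wx":0,"wy":0,"wz":0,"dx":8,"dy":-48.3,"dz":11.6,"gripper":8.5},{"wx":0,"wy":0,"wz":0,"dx":8,"dy":-48.3,"dz":11.6,"gripper":8.5},{"wx":0,"wy":0,"wz":0,"dx":8,"dy":-48.3,"dz":11.6,"gripper":8.5},{"wx":0,"wy":0,"wz":0,"dx":8,"dy":-48.3,"dz":11.6,"gripper":8.5},{"wx":0,"wy":0,"wz":0,"dx":8,"dy":-48.3,"dz":11.6,"gripper":8.5},{"wx":0,"wy":0,"wz":0,"dx":8,"dy":-48.3,"dz":11.6,"gripper":8.5},{"wx":0,"wy":0,"wz":0,"dx":8,"dy":-48.3,"dz":11.6,"gripper":8.5},{"wx":0,"wy":0,"wz":0,"dx":8,"dy":-48.3,"dz":11.6,"gripper":8.5},{"wx":0,"wy":0,"wz":0,"dx":8,"dy":-48.3,"dz":11.6,"gripper":8.5}]'
for i in 1 2; do python3 -m creep '[{"wx":0,"wy":0,"wz":0,"dx":0,"dy":0,"dz":0,"gripper":8.5}]'; done
python3 - <<'E'
from m import *
a,d=imaging.grab_frame("side"); tins(a,d,"side"); cv2.imwrite("pics/side2.png",a[...,::-1])
a,d=imaging.grab_frame("top"); tins(a,d)
E
```

```text
clock: 10.65
eef_pos: [0.6108, -0.2105, 0.1683]
tcp_rot: [-2.576, -1.793, 0.005]
contact_force: [-0.6, 0.5, -0.9]
width: 0.0849
clock: 10.78
eef_pos: [0.6111, -0.2088, 0.1684]
tcp_rot: [-2.574, -1.796, 0.004]
contact_force: [-0.2, 1.0, -0.2]
width: 0.0848
clock: 10.9
eef_pos: [0.6113, -0.2074, 0.1686]
tcp_rot: [-2.572, -1.798, 0.004]
contact_force: [0.5, 0.8, -0.1]
width: 0.0848
px [476.   7.] 2593 z 0.0868 bbox xy [1.4457 1.5007] mean [1.4386 1.4997] size [1.096 0.037] circ 1446 1499 548
px [147.  18.] 3536 z 0.0873 bbox xy [-0.0911  1.497 ] mean [-0.0941  1.5004] size [1.313 0.052] circ -91 1501 656
px [385.  28.] 306 z 0.0839 bbox xy [0.9509 1.259 ] mean [0.948  1.2404] size [0.17  0.101] circ 952 1241 88
px [287. 148.] 450 z 0.0892 bbox xy [0.5292 0.2678] mean [0.5296 0.2632] size [0.053 0.061] circ 530 268 31
px [ 34. 234.] 1541 z 0.0852 bbox xy [ 0.0204 -0.021 ] mean [ 0.0342 -0.0441] size [0.092 0.097] circ 17 -17 61
px [334. 286.] 786 z 0.0736 bbox xy [ 0.6106 -0.2147] mean [ 0.6102 -0.2175] size [0.058 0.057] circ 610 -214 30
px [257. 340.] 1081 z 0.0736 bbox xy [ 0.4804 -0.
[... 365 characters left out ...]
] size [0.034 0.024] circ 735 -513 21
px [ 59. 125.] 492 z 0.0797 bbox xy [0.7664 0.4254] mean [0.7795 0.4351] size [0.063 0.069] circ 774 425 40
px [511. 136.] 661 z 0.1079 bbox xy [ 0.779  -0.3968] mean [ 0.7778 -0.3974] size [0.043 0.08 ] circ 785 -397 41
px [ 89. 145.] 306 z 0.0785 bbox xy [0.7491 0.3819] mean [0.742  0.3737] size [0.056 0.039] circ 749 384 33
px [545. 162.] 283 z 0.0857 bbox xy [ 0.738  -0.4732] mean [ 0.7351 -0.4691] size [0.039 0.022] circ 738 -474 22
px [399. 229.] 429 z 0.0736 bbox xy [ 0.6057 -0.2026] mean [ 0.6053 -0.2026] size [0.046 0.038] circ 606 -204 27
px [140. 261.] 950 z 0.0912 bbox xy [0.5306 0.2698] mean [0.5305 0.2689] size [0.054 0.06 ] circ 531 270 31
```

View pics/side2.png

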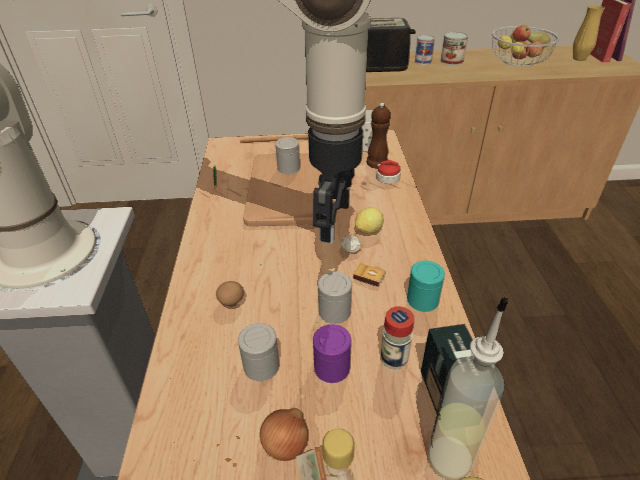

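The left tin stands upright on the board at (287,155) and everything else is in place. The pose drifts slightly between calls, so I'm checking the joints.

```bash
python3 -c "
from bench import env;o=env.get_obs();print(o['joint_pos'].round(3),o['joint_vel'].round(3),o['eef_pos'],o['tcp_rot'],o['clock'])"
```

```text
[ 0.29   0.501 -0.005  1.61   0.003  1.035  1.504] [ 0.008  0.002  0.006 -0.     0.    -0.001  0.   ] [ 0.61132269 -0.20769302  0.16860511] [-2.57247816 -1.79797483  0.00388835] 11.0
```

```bash
python3 -m creep '[{"wx":0,"wy":0,"wz":0,"dx":0,"dy":-0.5,"dz":-2,"gripper":8.5},{"wx":0,"wy":0,"wz":0,"dx":0,"dy":-0.5,"dz":-5,"gripper":8.5},{"wx":0,"wy":0,"wz":0,"dx":0,"dy":-0.5,"dz":-6,"gripper":8.5},{"wx":0,"wy":0,"wz":0,"dx":0,"dy":-0.5,"dz":-6,"gripper":8.5}]'
```

```text
clock: 11.5
eef_pos: [0.6104, -0.2126, 0.1072]
tcp_rot: [-2.571, -1.797, 0.006]
contact_force: [0.6, 0.2, 0.9]
width: 0.085
```

Aligned. Descend, close, lift and weigh.

```bash
python3 -m creep '[{"wx":0,"wy":0,"wz":0,"dx":0,"dy":0,"dz":-2.5,"gripper":8.5},{"wx":0,"wy":0,"wz":0,"dx":0,"dy":0,"dz":-5,"gripper":8.5},{"wx":0,"wy":0,"wz":0,"dx":0,"dy":0,"dz":-7,"gripper":8.5},{"wx":0,"wy":0,"wz":0,"dx":0,"dy":0,"dz":-7.3,"gripper":8.5},{"wx":0,"wy":0,"wz":0,"dx":0,"dy":0,"dz":-7.3,"gripper":6.8},{"wx":0,"wy":0,"wz":0,"dx":0,"dy":0,"dz":-7.3,"gripper":6.4},{"wx":0,"wy":0,"wz":0,"dx":0,"dy":0,"dz":-7.3,"gripper":6.2},{"wx":0,"wy":0,"wz":0,"dx":0,"dy":0,"dz":-7.3,"gripper":5},{"wx":0,"wy":0,"wz":0,"dx":0,"dy":0,"dz":-7.3,"gripper":5},{"wx":0,"wy":0,"wz":0,"dx":0,"dy":0,"dz":-7.3,"gripper":5},{"wx":0,"wy":0,"wz":0,"dx":0,"dy":0,"dz":-7.3,"gripper":5}]' 60
python3 -m creep '[{"wx":0,"wy":0,"wz":0,"dx":0,"dy":0,"dz":1,"gripper":5},{"wx":0,"wy":0,"wz":0,"dx":0,"dy":0,"dz":3,"gripper":5},{"wx":0,"wy":0,"wz":0,"dx":0,"dy":0,"dz":6,"gripper":5},{"wx":0,"wy":0,"wz":0,"dx":0,"dy":0,"dz":9,"gripper":5},{"wx":0,"wy":0,"wz":0,"dx":0,"dy":0,"dz":10,"gripper":5},{"wx":0,"wy":0,"wz":0,"dx":0,"dy":0,"dz":10,"gripper":5},{"wx":0,"wy":0,"wz":0,"dx":0,"dy":0,"dz":10,"gripper":5},{"wx":0,"wy":0,"wz":0,"dx":0,"dy":0,"dz":10,"gripper":5}]'
for i in 1 2 3 4; do python3 -m creep '[{"wx":0,"wy":0,"wz":0,"dx":0,"dy":0,"dz":0,"gripper":5}]' | grep -E "force|pos"; done
```

```text
clock: 12.88
eef_pos: [0.6114, -0.2124, 0.0358]
tcp_rot: [-2.572, -1.798, 0.004]
contact_force: [-1.1, 1.5, 6.4]
width: 0.0575
clock: 13.88
eef_pos: [0.6104, -0.2121, 0.1342]
tcp_rot: [-2.57, -1.797, 0.007]
contact_force: [-0.5, -0.8, -4.4]
width: 0.0571
eef_pos: [0.61, -0.212, 0.1334]
contact_force: [-0.3, -0.5, -3.3]
eef_pos: [0.6096, -0.2118, 0.1327]
contact_force: [-0.4, 0.3, -3.7]
eef_pos: [0.6095, -0.2118, 0.1324]
contact_force: [0.8, 0.6, -3.7]
eef_pos: [0.6095, -0.2118, 0.1323]
contact_force: [-0.7, -0.3, -4.0]
```

About 4 N against the left tin's 2 N, so the middle tin is the heavy one. I'll set it back down where it stood.

```bash
python3 -m creep '[{"wx":0,"wy":0,"wz":0,"dx":0,"dy":0,"dz":-3,"gripper":5},{"wx":0,"wy":0,"wz":0,"dx":0,"dy":0,"dz":-6,"gripper":5},{"wx":0,"wy":0,"wz":0,"dx":0,"dy":0,"dz":-8,"gripper":5},{"wx":0,"wy":0,"wz":0,"dx":0,"dy":0,"dz":-9,"gripper":5},{"wx":0,"wy":0,"wz":0,"dx":0,"dy":0,"dz":-9.4,"gripper":5},{"wx":0,"wy":0,"wz":0,"dx":0,"dy":0,"dz":-9.6,"gripper":5},{"wx":0,"wy":0,"wz":0,"dx":0,"dy":0,"dz":-9.7,"gripper":5},{"wx":0,"wy":0,"wz":0,"dx":0,"dy":0,"dz":-9.7,"gripper":5}]'
python3 -m creep '[{"wx":0,"wy":0,"wz":0,"dx":0,"dy":0,"dz":-0.1,"gripper":5},{"wx":0,"wy":0,"wz":0,"dx":0,"dy":0,"dz":-0.1,"gripper":5}]'
```

```text
clock: 15.38
eef_pos: [0.61, -0.212, 0.036]
tcp_rot: [-2.569, -1.796, 0.008]
contact_force: [0.7, -0.0, -4.2]
width: 0.0573
clock: 15.62
eef_pos: [0.6104, -0.2121, 0.0359]
tcp_rot: [-2.569, -1.796, 0.008]
contact_force: [-2.7, 1.5, 2.9]
width: 0.0573
```

```bash
python3 -m creep '[{"wx":0,"wy":0,"wz":0,"dx":0,"dy":0,"dz":0,"gripper":6.2},{"wx":0,"wy":0,"wz":0,"dx":0,"dy":0,"dz":0,"gripper":7},{"wx":0,"wy":0,"wz":0,"dx":0,"dy":0,"dz":0,"gripper":8.5},{"wx":0,"wy":0,"wz":0,"dx":0,"dy":0,"dz":0,"gripper":8.5},{"wx":0,"wy":0,"wz":0,"dx":0,"dy":0,"dz":0,"gripper":8.5},{"wx":0,"wy":0,"wz":0,"dx":0,"dy":0,"dz":3,"gripper":8.5},{"wx":0,"wy":0,"wz":0,"dx":0,"dy":0,"dz":7,"gripper":8.5},{"wx":0,"wy":0,"wz":0,"dx":0,"dy":0,"dz":10,"gripper":8.5},{"wx":0,"wy":0,"wz":0,"dx":-6,"dy":-5,"dz":10,"gripper":8.5},{"wx":0,"wy":0,"wz":0,"dx":-12.9,"dy":-11,"dz":8,"gripper":8.5},{"wx":0,"wy":0,"wz":0,"dx":-12.9,"dy":-11,"dz":7.2,"gripper":8.5},{"wx":0,"wy":0,"wz":0,"dx":-12.9,"dy":-11,"dz":7.2,"gripper":8.5},{"wx":0,"wy":0,"wz":0,"dx":-12.9,"dy":-11,"dz":7.2,"gripper":8.5}]'
python3 - <<'E'
from m import *
a,d=imaging.grab_frame("side"); tins(a,d,"side")
E
```

```text
clock: 17.25
eef_pos: [0.4821, -0.3217, 0.1081]
tcp_rot: [-2.57, -1.796, 0.006]
contact_force: [0.2, 0.4, -0.7]
width: 0.0848
px [415.   9.] 4008 z 0.0877 bbox xy [1.1746 1.4978] mean [1.161  1.4991] size [1.633 0.04 ] circ 1175 1500 816
px [53. 21.] 1338 z 0.0877 bbox xy [-0.5104  1.5022] mean [-0.5102  1.5021] size [0.472 0.034] circ -510 1508 236
px [379.  27.] 497 z 0.0855 bbox xy [0.9203 1.2805] mean [0.9134 1.2508] size [0.246 0.143] circ 920 1262 125
px [364. 121.] 275 z 0.0771 bbox xy [0.7423 0.4037] mean [0.7413 0.4022] size [0.045 0.083] circ 756 404 42
px [287. 148.] 449 z 0.0889 bbox xy [0.5293 0.2681] mean [0.5297 0.2637] size [0.053 0.062] circ 531 268 32
px [ 34. 234.] 1508 z 0.0849 bbox xy [ 0.0204 -0.0216] mean [ 0.0331 -0.0443] size [0.094 0.095] circ 17 -18 61
px [334. 286.] 799 z 0.0737 bbox xy [ 0.6099 -0.2135] mean [ 0.6096 -0.2163] size [0.057 0.058] circ 609 -214 30
px [257. 341.] 1022 z 0.0736 bbox xy [ 0.4804 -0.3227] mean [ 0.4821 -0.3258] size [0.058 0.059] circ 481 -323 30
px [453. 340.] 859 z 0.1083 bbox xy [ 0.7671 -0.3769] mean [ 0.7693 -0.375 ] size [0.055 0.058] circ 771 -375 32
px [398. 341.] 213 z 0.0739 bbox xy [ 0.6986 -0.3419] mean [ 0.6967 -0.3444] size [0.038 0.016] circ 699 -337 19
px [452. 448.] 603 z 0.0821 bbox xy [ 0.7337 -0.5148] mean [ 0.7317 -0.5184] size [0.033 0.024] circ 734 -514 20
```

The middle tin is back at (0.610,-0.213), lid at the right height. The gripper is over the right tin, so I'll grip it, lift and weigh.

```bash
python3 -m creep '[{"wx":0,"wy":0,"wz":0,"dx":0,"dy":0,"dz":-2.5,"gripper":8.5},{"wx":0,"wy":0,"wz":0,"dx":0,"dy":0,"dz":-5,"gripper":8.5},{"wx":0,"wy":0,"wz":0,"dx":0,"dy":0,"dz":-7,"gripper":8.5},{"wx":0,"wy":0,"wz":0,"dx":0,"dy":0,"dz":-7.3,"gripper":8.5},{"wx":0,"wy":0,"wz":0,"dx":0,"dy":0,"dz":-7.3,"gripper":6.8},{"wx":0,"wy":0,"wz":0,"dx":0,"dy":0,"dz":-7.3,"gripper":6.4},{"wx":0,"wy":0,"wz":0,"dx":0,"dy":0,"dz":-7.3,"gripper":6.2},{"wx":0,"wy":0,"wz":0,"dx":0,"dy":0,"dz":-7.3,"gripper":5},{"wx":0,"wy":0,"wz":0,"dx":0,"dy":0,"dz":-7.3,"gripper":5},{"wx":0,"wy":0,"wz":0,"dx":0,"dy":0,"dz":-7.3,"gripper":5},{"wx":0,"wy":0,"wz":0,"dx":0,"dy":0,"dz":-7.3,"gripper":5}]' 60
python3 -m creep '[{"wx":0,"wy":0,"wz":0,"dx":0,"dy":0,"dz":1,"gripper":5},{"wx":0,"wy":0,"wz":0,"dx":0,"dy":0,"dz":3,"gripper":5},{"wx":0,"wy":0,"wz":0,"dx":0,"dy":0,"dz":6,"gripper":5},{"wx":0,"wy":0,"wz":0,"dx":0,"dy":0,"dz":9,"gripper":5},{"wx":0,"wy":0,"wz":0,"dx":0,"dy":0,"dz":10,"gripper":5},{"wx":0,"wy":0,"wz":0,"dx":0,"dy":0,"dz":10,"gripper":5},{"wx":0,"wy":0,"wz":0,"dx":0,"dy":0,"dz":10,"gripper":5},{"wx":0,"wy":0,"wz":0,"dx":0,"dy":0,"dz":10,"gripper":5}]'
for i in 1 2 3 4; do python3 -m creep '[{"wx":0,"wy":0,"wz":0,"dx":0,"dy":0,"dz":0,"gripper":5}]' | grep -E "force|pos"; done
```

```text
clock: 18.68
eef_pos: [0.4835, -0.3215, 0.0367]
tcp_rot: [-2.57, -1.8, 0.004]
contact_force: [-1.7, 1.4, 6.8]
width: 0.0573
clock: 19.68
eef_pos: [0.4826, -0.321, 0.1354]
tcp_rot: [-2.568, -1.798, 0.006]
contact_force: [-0.7, -0.6, -2.0]
width: 0.0572
eef_pos: [0.4823, -0.3208, 0.1345]
contact_force: [-0.3, -0.7, -2.5]
eef_pos: [0.482, -0.3206, 0.134]
contact_force: [-0.8, -0.8, -2.2]
eef_pos: [0.4819, -0.3205, 0.1337]
contact_force: [0.3, 0.0, -1.6]
eef_pos: [0.4819, -0.3205, 0.1337]
contact_force: [-0.6, 0.1, -1.8]
```

The right tin is about 2 N, so light, and the middle is confirmed heaviest. Carry the right tin to (0.53,0.13) on the board.

```bash
python3 -m creep '[{"wx":0,"wy":0,"wz":0,"dx":0.5,"dy":5,"dz":0,"gripper":5},{"wx":0,"wy":0,"wz":0,"dx":1,"dy":10,"dz":0,"gripper":5},{"wx":0,"wy":0,"wz":0,"dx":1.6,"dy":15,"dz":0,"gripper":5},{"wx":0,"wy":0,"wz":0,"dx":2.1,"dy":20,"dz":0,"gripper":5},{"wx":0,"wy":0,"wz":0,"dx":2.7,"dy":25,"dz":0,"gripper":5},{"wx":0,"wy":0,"wz":0,"dx":3.2,"dy":30,"dz":0,"gripper":5},{"wx":0,"wy":0,"wz":0,"dx":3.8,"dy":35,"dz":0,"gripper":5},{"wx":0,"wy":0,"wz":0,"dx":4.3,"dy":40,"dz":0,"gripper":5},{"wx":0,"wy":0,"wz":0,"dx":4.6,"dy":43,"dz":0,"gripper":5},{"wx":0,"wy":0,"wz":0,"dx":4.8,"dy":45,"dz":0,"gripper":5},{"wx":0,"wy":0,"wz":0,"dx":4.8,"dy":45,"dz":-2,"gripper":5},{"wx":0,"wy":0,"wz":0,"dx":4.8,"dy":45,"dz":-4,"gripper":5},{"wx":0,"wy":0,"wz":0,"dx":4.8,"dy":45,"dz":-6,"gripper":5},{"wx":0,"wy":0,"wz":0,"dx":4.8,"dy":45,"dz":-7,"gripper":5},{"wx":0,"wy":0,"wz":0,"dx":4.8,"dy":45,"dz":-7.5,"gripper":5},{"wx":0,"wy":0,"wz":0,"dx":4.8,"dy":45,"dz":-7.8,"gripper":5},{"wx":0,"wy":0,"wz":0,"dx":4.8,"dy":45,"dz":-7.8,"gripper":5}]'
python3 -m creep '[{"wx":0,"wy":0,"wz":0,"dx":0,"dy":0,"dz":-0.1,"gripper":5},{"wx":0,"wy":0,"wz":0,"dx":0,"dy":0,"dz":-0.1,"gripper":5}]'
```

```text
clock: 22.3
eef_pos: [0.5302, 0.1295, 0.056]
tcp_rot: [-2.566, -1.797, 0.007]
contact_force: [-0.6, -0.5, -2.4]
width: 0.0576
clock: 22.55
eef_pos: [0.5304, 0.1296, 0.0553]
tcp_rot: [-2.566, -1.797, 0.006]
contact_force: [-0.7, 0.1, -1.5]
width: 0.0572
```

```bash
python3 -m creep '[{"wx":0,"wy":0,"wz":0,"dx":0,"dy":0,"dz":-0.1,"gripper":5},{"wx":0,"wy":0,"wz":0,"dx":0,"dy":0,"dz":-0.1,"gripper":5}]'
python3 -m creep '[{"wx":0,"wy":0,"wz":0,"dx":0,"dy":0,"dz":-0.1,"gripper":5},{"wx":0,"wy":0,"wz":0,"dx":0,"dy":0,"dz":-0.1,"gripper":5}]'
```

```text
clock: 22.8
eef_pos: [0.5305, 0.1297, 0.0548]
tcp_rot: [-2.566, -1.797, 0.006]
contact_force: [-1.1, -0.4, 3.0]
width: 0.0571
clock: 23.05
eef_pos: [0.5305, 0.1297, 0.0547]
tcp_rot: [-2.566, -1.797, 0.006]
contact_force: [-4.4, -0.2, 8.8]
width: 0.0573
```

Down. Release, rise, and return over the middle tin at (0.610,-0.213).

```bash
python3 -m creep '[{"wx":0,"wy":0,"wz":0,"dx":0,"dy":0,"dz":0,"gripper":6.2},{"wx":0,"wy":0,"wz":0,"dx":0,"dy":0,"dz":0,"gripper":7},{"wx":0,"wy":0,"wz":0,"dx":0,"dy":0,"dz":0,"gripper":8.5},{"wx":0,"wy":0,"wz":0,"dx":0,"dy":0,"dz":0,"gripper":8.5},{"wx":0,"wy":0,"wz":0,"dx":0,"dy":0,"dz":0,"gripper":8.5},{"wx":0,"wy":0,"wz":0,"dx":0,"dy":0,"dz":3,"gripper":8.5},{"wx":0,"wy":0,"wz":0,"dx":0,"dy":0,"dz":7,"gripper":8.5},{"wx":0,"wy":0,"wz":0,"dx":0,"dy":0,"dz":10,"gripper":8.5},{"wx":0,"wy":0,"wz":0,"dx":1.5,"dy":-6,"dz":10,"gripper":8.5},{"wx":0,"wy":0,"wz":0,"dx":3,"dy":-12,"dz":10,"gripper":8.5},{"wx":0,"wy":0,"wz":0,"dx":4.5,"dy":-18,"dz":10,"gripper":8.5},{"wx":0,"wy":0,"wz":0,"dx":6,"dy":-24,"dz":10,"gripper":8.5},{"wx":0,"wy":0,"wz":0,"dx":7,"dy":-29,"dz":10,"gripper":8.5},{"wx":0,"wy":0,"wz":0,"dx":8,"dy":-34.3,"dz":7,"gripper":8.5},{"wx":0,"wy":0,"wz":0,"dx":8,"dy":-34.3,"dz":5.2,"gripper":8.5},{"wx":0,"wy":0,"wz":0,"dx":8,"dy":-34.3,"dz":5.2,"gripper":8.5},{"wx":0,"wy":0,"wz":0,"dx":8,"dy":-34.3,"dz":5.2,"gripper":8.5}]'
python3 - <<'E'
from m import *
a,d=imaging.grab_frame("side"); tins(a,d,"side"); cv2.imwrite("pics/side3.png",a[...,::-1])
E
```

```text
clock: 25.18
eef_pos: [0.6112, -0.211, 0.1073]
tcp_rot: [-2.563, -1.8, 0.004]
contact_force: [0.3, 0.2, -0.1]
width: 0.0849
px [482.   6.] 2484 z 0.0865 bbox xy [1.4729 1.4982] mean [1.475  1.4999] size [1.043 0.045] circ 1473 1494 521
px [125.  19.] 3055 z 0.0867 bbox xy [-0.1816  1.4977] mean [-0.1901  1.5004] size [1.123 0.052] circ -182 1496 561
px [287. 148.] 443 z 0.0884 bbox xy [0.5292 0.2692] mean [0.5301 0.2626] size [0.053 0.06 ] circ 530 269 31
px [286. 178.] 519 z 0.0901 bbox xy [0.5278 0.128 ] mean [0.5271 0.1234] size [0.055 0.059] circ 528 129 31
px [ 34. 234.] 1510 z 0.085 bbox xy [ 0.0205 -0.0232] mean [ 0.0338 -0.0445] size [0.095 0.092] circ 17 -19 61
px [334. 286.] 786 z 0.0735 bbox xy [ 0.6101 -0.2148] mean [ 0.61   -0.2174] size [0.057 0.056] circ 610 -214 30
px [453. 341.] 891 z 0.1084 bbox xy [ 0.7677 -0.3767] mean [ 0.7681 -0.3764] size [0.054 0.06 ] circ 770 -374 33
px [397. 341.] 219 z 0.0739 bbox xy [ 0.6978 -0.3401] mean [ 0.6961 -0.3441] size [0.038 0.019] circ 698 -336 20
px [453. 449.] 595 z 0.0814 bbox xy [ 0.7345 -0.5146] mean [ 0.7318 -0.5185] size [0.033 0.023] circ 734 -515 20
```

View pics/side3.png

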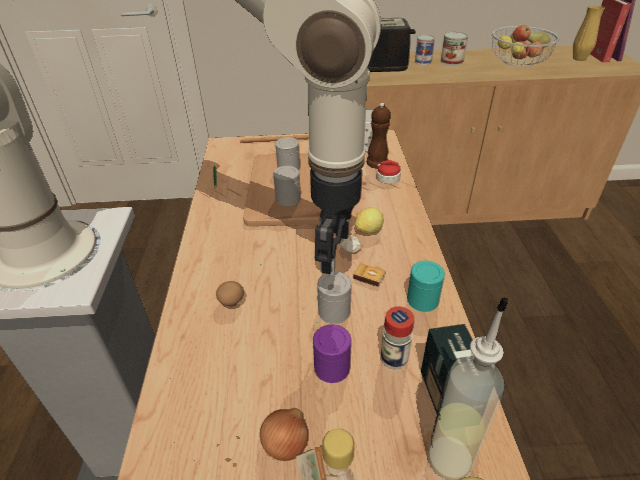

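Both light tins stand upright on the board, at (287,155) and (287,187), and the bystanders are untouched. Grip the middle tin and lift it well clear.

```bash
python3 -m creep '[{"wx":0,"wy":0,"wz":0,"dx":0,"dy":-0.2,"dz":-2.5,"gripper":8.5},{"wx":0,"wy":0,"wz":0,"dx":0,"dy":-0.2,"dz":-5,"gripper":8.5},{"wx":0,"wy":0,"wz":0,"dx":0,"dy":-0.2,"dz":-7,"gripper":8.5},{"wx":0,"wy":0,"wz":0,"dx":0,"dy":-0.2,"dz":-7.3,"gripper":8.5},{"wx":0,"wy":0,"wz":0,"dx":0,"dy":-0.2,"dz":-7.3,"gripper":6.8},{"wx":0,"wy":0,"wz":0,"dx":0,"dy":-0.2,"dz":-7.3,"gripper":6.4},{"wx":0,"wy":0,"wz":0,"dx":0,"dy":-0.2,"dz":-7.3,"gripper":6.2},{"wx":0,"wy":0,"wz":0,"dx":0,"dy":-0.2,"dz":-7.3,"gripper":5},{"wx":0,"wy":0,"wz":0,"dx":0,"dy":-0.2,"dz":-7.3,"gripper":5},{"wx":0,"wy":0,"wz":0,"dx":0,"dy":-0.2,"dz":-7.3,"gripper":5},{"wx":0,"wy":0,"wz":0,"dx":0,"dy":-0.2,"dz":-7.3,"gripper":5}]' 60
python3 -m creep '[{"wx":0,"wy":0,"wz":0,"dx":0,"dy":0,"dz":1,"gripper":5},{"wx":0,"wy":0,"wz":0,"dx":0,"dy":0,"dz":3,"gripper":5},{"wx":0,"wy":0,"wz":0,"dx":0,"dy":0,"dz":6,"gripper":5},{"wx":0,"wy":0,"wz":0,"dx":0,"dy":0,"dz":9,"gripper":5},{"wx":0,"wy":0,"wz":0,"dx":0,"dy":0,"dz":12,"gripper":5},{"wx":0,"wy":0,"wz":0,"dx":0,"dy":0,"dz":14,"gripper":5},{"wx":0,"wy":0,"wz":0,"dx":0,"dy":0,"dz":15,"gripper":5},{"wx":0,"wy":0,"wz":0,"dx":0,"dy":0,"dz":15,"gripper":5},{"wx":0,"wy":0,"wz":0,"dx":0,"dy":0,"dz":15,"gripper":5},{"wx":0,"wy":0,"wz":0,"dx":0,"dy":0,"dz":15,"gripper":5},{"wx":0,"wy":0,"wz":0,"dx":0,"dy":0,"dz":15,"gripper":5},{"wx":0,"wy":0,"wz":0,"dx":0,"dy":0,"dz":15,"gripper":5}]'
python3 - <<'E'
from m import *
a,d=imaging.grab_frame("side"); tins(a,d,"side"); cv2.imwrite("pics/side4.png",a[...,::-1])
o=env.get_obs(); print(o['joint_vel'].round(3),o['contact_force'],o['eef_pos'])
E
```

```text
clock: 26.6
eef_pos: [0.6128, -0.2129, 0.0365]
tcp_rot: [-2.565, -1.803, 0.0]
contact_force: [0.0, 2.5, 6.8]
width: 0.0576
clock: 28.1
eef_pos: [0.6127, -0.2128, 0.1861]
tcp_rot: [-2.564, -1.802, 0.001]
contact_force: [0.5, -0.5, -4.3]
width: 0.0573
px [479.   7.] 2531 z 0.0868 bbox xy [1.4612 1.5003] mean [1.4652 1.4995] size [1.065 0.035] circ 1461 1495 533
px [152.  18.] 3702 z 0.0867 bbox xy [-0.0684  1.4987] mean [-0.0822  1.5002] size [1.358 0.052] circ -68 1507 679
px [383.  29.] 259 z 0.081 bbox xy [0.9316 1.2644] mean [0.9318 1.2376] size [0.108 0.106] circ 932 1254 64
px [287. 148.] 447 z 0.0892 bbox xy [0.5292 0.2691] mean [0.5294 0.2636] size [0.053 0.063] circ 530 269 32
px [286. 178.] 550 z 0.0898 bbox xy [0.5279 0.1272] mean [0.5277 0.1239] size [0.055 0.06 ] circ 526 127 31
px [ 34. 234.] 1496 z 0.0855 bbox xy [ 0.0207 -0.022 ] mean [ 0.0347 -0.0442] size [0.093 0.094] circ 17 -19 61
px [455. 342.] 841 z 0.1083 bbox xy [ 0.7678 -0.3779] mean [ 0.7701 -0.3781] size [0.054 0.061] circ 771 -378 33
px [397. 340.] 244 z 0.0741 bbox xy [ 0.6977 -0.3378] mean [ 0.6952 -0.3432] size [0.04  0.024] circ 698 -333 21
px [452. 449.] 619 z 0.0811 bbox xy [ 0.7344 -0.5141] mean [ 0.732  -0.5186] size [0.034 0.024] circ 735 -514 21
[-0.001 -0.003 -0.001 -0.001  0.     0.001  0.001] [-0.04310724 -0.30022625 -4.60283311] [ 0.61274196 -0.21287689  0.18631503]
```

View pics/side4.png

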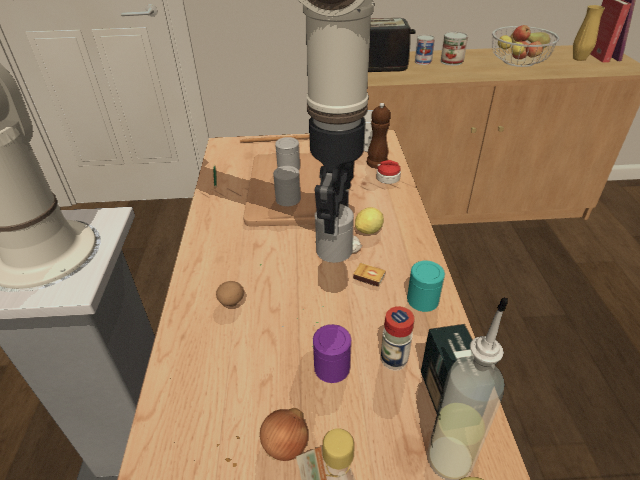

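The heavy tin is held upright at (335,235), foot about 0.15 m up and still, at about 4.4 N. Both light tins are upright on the board, so I'm handing in.

```bash
python3 -c "
from bench import workorder;print(workorder.close_job())"
```

```text
the job is handed in; nothing more can be done
None
```

I handed the job in at about 28 s, with the full tin (the middle one) in the gripper and the two lighter tins on the chopping board.

- **Weighing:** the wrist force read about 1.7 N for the left tin, 3.8 N for the middle and 2.0 N for the right. The middle tin read about 4.4 N when lifted again. The readings are noisy by about 0.5 N, but the gap between heavy and light is clear.
- **On the board:** each light tin was lowered until it touched, then released. In the last view both stand upright, left at about (0.530, 0.269) and right at about (0.528, 0.128). Both are well inside the edges, with lids about 90 mm up; the expected height is 93 mm, and the camera read every lid slightly low.
- **Held tin:** the middle tin is upright with its foot about 15 cm above the worktop, gripped at 60 N, with joint speeds near zero.
- **Other things:** the bystanders looked unmoved in the last picture. I did not measure their positions again.

None of the final checks failed. Early on, one move command was refused because every row needs all seven values. The arm also drifted a few millimetres over the middle tin, which I corrected before gripping it.

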